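Check two tube carriers for the dispatch stamp and push the stamped one to the line

TASK

Using only the fingers, and without picking anything up, tip first the left tube carrier (the robot's left) and then the right one towards the robot until it stands on its near side and its underside shows, hold it there a moment, and ease it gently back down onto its base. One of the two has an ink stamp underneath: push that one gently along the bench, away from the robot, until its far edge lies on the black dispatch tape, square to the tape. Leave the other carrier standing where it was, and do not disturb the spray bottle, the slide box or the specimen jar.

Things in the scene. Friction and masses are not known exactly. Their poses are not given: they have to be found in the camera images.
- carrier_a: One of two tube carriers alike in every size; one stands left, one right, only one is stamped underneath. Blue tray 140 mm (x) by 150 mm (y), walls 12 to 62 mm high, 16 fixed capped tubes to 70 mm high in the middle; above it a grip bar between two end plates. 0.45 to 0.7 kg, weight low. Origin: centre of the underside at bench level; x to its far side (away from the robot), y along the bar, z up.
- carrier_b: The other tube carrier, same sizes, origin and axes. Either one stands on two rubber strips 6 mm high along its near and far bottom edges. Pushed low on the near wall (below 55 mm) it slides with 3 to 8 N and does not tip. The left one has y of +0.12 to +0.18 m, the right one -0.12 to -0.18 m.
- carrier_a_bar (a point): Middle of carrier_a's round steel grip bar: 14 mm diameter, along its y, centre 150 mm above the underside and above the tray's middle, 73 mm clear above the tubes, 130 mm free length between upright plates 36 mm wide. Pulled towards the robot with 2 to 4 N it tips the carrier, which does not slide.
- carrier_b_bar (a point): The same point of carrier_b.
- carrier_a_near_edge (a point): Middle of carrier_a's near bottom edge (its x = -70 mm, z = 0); it stays on the bench as the pivot. Below about 70 degrees of tip the carrier leans back towards its base, beyond that it falls on towards its flat near side; a finger on each side of the bar, not squeezing, eases it both ways. It drops hard if let go halfway.
- carrier_b_near_edge (a point): The same point of carrier_b.
- stamp (a point): Centre of the ink stamp: a black ring of 92 mm outer diameter with a cross in it, in the middle of the white underside of whichever carrier is stamped (6 mm above the bench); the other underside is plain white. Out of sight until that carrier is tipped; on its near side it faces away from the robot.
- dispatch_line: the dispatch line: a flat strip of black tape, 25 mm (x) by 560 mm (y), stuck on the bench across and beyond both carriers. Origin: centre of the strip at bench level; its x axis points away from the robot across the strip, y along it.
- spray_bottle: loose green spray bottle with a white trigger head, 76 mm diameter, 191 mm tall, to the left; bystander. Origin: centre of its underside.
- slide_box: loose blue slide box lying flat, 100 x 180 x 38 mm, to the right; bystander. Origin: centre of its underside.
- specimen_jar: loose capped specimen jar, 60 mm diameter, 80 mm tall, to the right; bystander. Origin: centre of its underside.
Things that resemble listed ones, but are neither listed nor needed, are in the scene too. Leave any purple look-alike of the carrier_b alone.

How it is judged (in metres and radians):
On the way, in this order (a step that is already met when the one before it is completed fails the run):
1. the left carrier is tipped up onto its near side (75 degrees or more), for 0.3 s (((world y of carrier_a above 0 m and angle between carrier_a's own z axis and vertical above 1.3 rad) or (world y of carrier_b above 0 m and angle between carrier_b's own z axis and vertical above 1.3 rad))), for 0.3 s.
2. then the right carrier is tipped likewise, the left one standing on its base again (((world y of carrier_a below 0 m and angle between carrier_a's own z axis and vertical above 1.3 rad and angle between carrier_b's own z axis and vertical below 0.1 rad) or (world y of carrier_b below 0 m and angle between carrier_b's own z axis and vertical above 1.3 rad and angle between carrier_a's own z axis and vertical below 0.1 rad))), for 0.3 s.
3. then the stamped carrier stands with its far edge on the tape (x of carrier_a in the frame of dispatch_line above -0.09 m and angle between carrier_a's own z axis and vertical below 0.05 rad), for 0.2 s.
At the end, for the whole second after the job is handed in: The stamped carrier stands flat with the middle of its far edge within 20 mm of the tape's centre line (not beyond its ends) and within 10 degrees of square to it; the other carrier stands flat within 50 mm of where it began; both at rest (x of carrier_a in the frame of dispatch_line between -0.09 and -0.05 m and y of carrier_a in the frame of dispatch_line between -0.25 and 0.25 m and angle between the x axis of carrier_a and the x axis of dispatch_line, either way round below 0.17 rad and angle between each of carrier_a, carrier_b's own z axis and vertical below 0.04 rad and distance of carrier_b from where it was at the start of the episode below 0.05 m and linear speed of each of carrier_a, carrier_b below 0.01 m/s); the robot touches nothing.
It fails at once if a carrier's near bottom edge comes more than 20 mm off the bench (lifted, carried or tipped another way), or it is toppled past its near side (beyond 103 degrees) (height (world z) of any of carrier_a_near_edge, carrier_b_near_edge above 0.02 m or angle between any of carrier_a, carrier_b's own z axis and vertical above 1.8 rad).
It fails at once if a carrier drops back instead of being eased down (turns faster than 7 rad/s) (angular speed of any of carrier_a, carrier_b above 7 rad/s).
It fails at once if a carrier is squeezed or shoved by the fingers with more than 30 N (contact force between the fingers and carrier_a above 30 N or contact force between the fingers and carrier_b above 30 N).
It fails at once if a carrier is pressed with the arm or the gripper's body instead of the fingers, over 8 N (contact force between the arm and carrier_a above 8 N or contact force between the arm and carrier_b above 8 N).
It fails at once if the spray bottle, slide box or specimen jar is moved more than 20 mm (distance of any of spray_bottle, slide_box, specimen_jar from where it was at the start of the episode above 0.02 m).
It also fails if it takes over 72 s, if anything falls off the work surface, if the arm or the gripper's body presses on something with over 40 N, if the wrist force passes 120 N, or if a joint passes its speed limit or range.

ROBOT

A 6-joint arm with a two-finger parallel gripper is mounted at the origin on the work surface. World frame = base frame: x ahead of the robot, y to its left, z up, the work surface at z = 0. Lengths are in mm, angles in degrees, forces in N, time in s.
With the tool pointing down it reaches from about 300 to 750 mm from the base axis. Payload 8.5 kg.
Tool frame: the origin (TCP) lies on the front face of the gripper's body, between the roots of the fingers; the fingertips stand 73 mm ahead of it and the grasp point (between the pads) lies 54 mm ahead of it (robot.nose_length is the distance from the TCP to the fingertips, in mm); z points along the fingers, y is the line along which they close (so a half turn about z gives the same grasp; the last joint's range is limited). The gripper opens to 85 mm and grips with 20 to 120 N. Pads are 22 mm wide; open, the fingers measure 114 mm over their backs; the gripper's body (76 mm by 85 mm) begins 54 mm behind the grasp point. The pads swing forward as they close: fully open they stand 13 mm farther back than shut.
Start: joints at [62.321, 21.807, 74.336, -0, 83.858, -12.336], TCP at [145.528, 530.38, 303.922] pointing down, gripper open.
Joint ranges: [-178.18, 178.18], [-50.72, 133.34], [12.68, 142.11], [-81.47, 261.47], [9.98, 163.14], [-165.26, 165.26]. Speed limits (degrees/s): [136.94, 136.94, 180, 180, 180, 180].

INTERFACE

Orientations are given as a 3x3 rotation matrix whose columns are the frame's x, y, z axes.
In Python, from plant import robot gives the robot as it stands.
- The arm moves only by the tool play_rows, never from a script. Its argument "rows" is one flat list of numbers, 7 for each row, row after row: the shift along the tool's x, y, z in mm, then the turn, a rotation vector about the tool's x, y, z in rad, then the finger opening in mm, from 0 to 85.4. A call has 1 to 10 rows; each row is the pose to reach, as a shift and turn from the pose commanded when the call began, along the tool's axes at that moment; what a row does not reach only later rows make up. A row lasts 1/8 s, in which the tool goes at most 62.5 mm and 10.7 degrees, less where a joint would pass 70% of its speed; a pose out of reach is approached as far as the arm can. A call with a gripper value outside its range is refused whole. The fingers move at their own pace and stop on an object; the grip force is fixed at half the most. Time passes only in rows, so rows that repeat a pose let the fingers close. It gives the time, the measured TCP pose, the force, the opening and the grip force at its end, in the units of the state.
- robot.get_obs(): the state, without advancing time (a new reading comes with each control period).
- robot.camera(name): name is "scene" or "top" or "wrist"; returns (picture, depth): 420x560x3 uint8, red, green, blue; 420x560 float32, mm along the optical axis (not along the pixel's ray), 0 where there is no reading.
- robot.get_calibration(name): a dict with "mtx" (3x3 intrinsics, pixels), "origin" and "rotation" of the camera in the world. Camera axes: x right, y up, looking along -z (the intrinsics and any distortion apply to the point x, -y, -z); pixel columns grow to the right and rows downward; lengths in mm; the calibration is good to about 2 mm. A picture is of the moment at which its call begins: read the wrist's pose just before it. get_calibration takes no time and is no camera call; for the wrist camera it gives the pose at the moment of the call.
- robot.close_job(): hands the job in; it is judged then, once.
Trained networks look in the newest picture that a camera, given by its name, has taken for a name from the list of things; names that differ only in an ending like _2 or _b are one class to them, and where a whole thing is asked for, a point or a joint stands for the part that bears it (a point fixed in the world has none). Each returns a list of dicts, best first, with "confidence" (0 to 1); they miss things now and then, are a little off and sometimes report something else, mostly with a low value. They report only what shows in the picture. A call takes as long as a camera call. They do not tell look-alikes from the thing itself.
- robot.masks_of(target, camera): "region" (420x560 bool, what is visible of it) and "uv" ([column, row] in pixels, amid what is visible of it).
The state is a dict: "time_s": time; "joints": joint angles; "joint_vel": joint speeds; "joint_efforts": joint torques, N m; "tool_pos": TCP position; "tool_rot": TCP orientation; "force": force on the tool from outside, world axes, zero at the start; "moment": the same for the moment, N m; "finger_gap": opening from 0.0 (shut) to 1.0 (fully open); "gripper_force": force on a finger pad.
Only numpy, scipy, OpenCV 4.12 (cv2) and the standard library are available. Lean on these libraries where they do the work, as an engineer would, in place of code of your own. Each camera call takes 0.05 s, during which the arm holds its last target. There are 200 camera calls.

## Working session

There is one attempt and no reset: what is moved stays moved. The work goes in short steps, Python scripts to look and compute and a tool call to move; the robot and the scene stay as the last step left them, time stands still between calls to the robot, and variables do not carry over. Pictures are saved under pics/ and viewed, at most 10 in all, crops included, and the job is handed in when it is done.

Besides the shell and the picture viewer there is one more tool, called after "Request:" as name(argument=value, ...) on one line, values as JSON. play_rows: Moves the arm, as the interface text tells. Its arguments: {"type":"object","properties":{"rows":{"type":"array"}},"required":["rows"]}

```bash
ls; mkdir -p pics; python3 - <<'E'
from plant import robot
import cv2,numpy as np
o=robot.get_obs();print(o['time_s'],o['tool_pos'],o['tool_rot'],o['finger_gap'])
ims=[]
for c in ['scene','top']:
    im,d=robot.camera(c);cv2.imwrite(f'pics/{c}0.png',im[:,:,::-1]);np.save(f'{c}_d.npy',d);np.save(f'{c}_i.npy',im)
    K=robot.get_calibration(c);print(c,K)
    for t in ['carrier_a','dispatch_line','carrier_a_bar']:
        for m in robot.masks_of(t,c):print(t,m['confidence'],m['uv'],m['region'].sum())
E
```

```text
pics
0.0 [145.43118336 530.21983413 303.30791172] [[-9.64369391e-01  2.64558497e-01 -6.92946130e-04]
 [ 2.64559212e-01  9.64368540e-01 -1.31999039e-03]
 [ 3.19040775e-04 -1.45628361e-03 -9.99998889e-01]] 1.0010823810739597
scene {'mtx': array([[497.5692237 ,   0.        , 270.3808986 ],
       [  0.        , 497.5692237 , 209.38149036],
       [  0.        ,   0.        ,   1.        ]]), 'origin': array([1395.59839457, -515.95824025, 1333.94917152]), 'rotation': array([[ 0.52899122, -0.67959434,  0.50825173],
       [ 0.84849866,  0.41313269, -0.33071348],
       [ 0.01477561,  0.60619544,  0.79517846]])}
carrier_a 0.97 [225.6, 218.4] 2384
carrier_a 0.79 [307.7, 192.8] 2353
dispatch_line 0.65 [306.9, 239.1] 795
dispatch_line 0.23 [357.5, 158.8] 871
carrier_a_bar 0.66 [308.5, 194.7] 2306
top {'mtx': array([[421.61087197,   0.        , 278.44121992],
       [  0.        , 421.61087197, 201.93126918],
       [  0.        ,   0.        ,   1.        ]]), 'origin': array([4.50035034e+02, 3.33226107e-01, 1.31273398e+03]), 'rotation': array([[-0.0217827 ,  0.98901887, -0.1461752 ],
       [-0.99966213, -0.02362052, -0.01084863],
       [-0.01418224,  0.1458895 ,  0.98919923]])}
carrier_a 0.95 [323.7, 237.6] 2537
carrier_a 0.88 [229.0, 225.4] 2524
carrier_a 0.61 [304.5, 154.5] 2371
dispatch_line 0.85 [278.4, 186.4] 1317
dispatch_line 0.52 [428.3, 248.4] 1995
carrier_a_bar 0.59 [229.7, 224.7] 2503
```

```bash
python3 -c "
import cv2,numpy as np
a=cv2.imread('pics/scene0.png');b=cv2.imread('pics/top0.png')
cv2.imwrite('pics/both.png',cv2.resize(np.vstack([a,b]),(560,840))[:, :]) 
"
```

```text
(no output)
```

View pics/scene0.png

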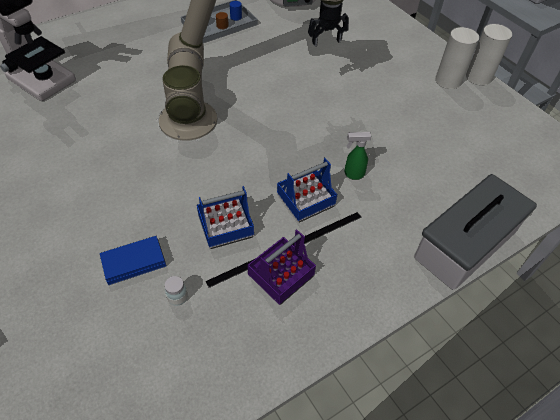

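View pics/top0.png

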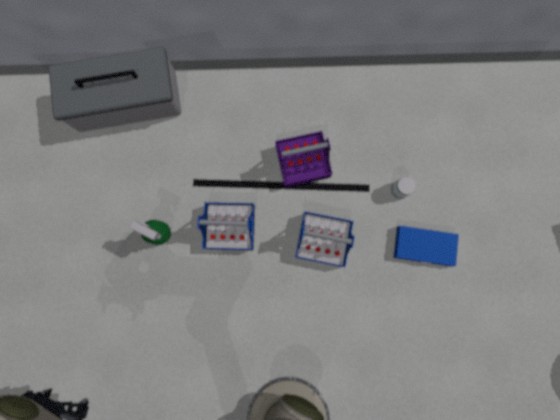

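The top view shows the left carrier at (229,225), the right one at (324,238), the purple look-alike at (304,154, not to be touched) and the tape at row ~186. The bottle is at (155,232), the jar at (403,187) and the slide box at (427,246).

```bash
cat > h.py <<'E'
import numpy as np, cv2
from plant import robot
def cloud(c,d,K=None):
    K=K or robot.get_calibration(c)
    v,u=np.mgrid[:420,:560]
    m=K['mtx'];x=(u-m[0,2])/m[0,0]*d;y=(v-m[1,2])/m[1,1]*d
    P=np.stack([x,-y,-d],-1)@K['rotation'].T+K['origin'];P[d==0]=np.nan
    return P
E
python3 - <<'E'
from h import *
for c in ['top','scene']:
    im=np.load(c+'_i.npy');d=np.load(c+'_d.npy');P=cloud(c,d)
    print(c,'bench z',np.nanmedian(P[250:300,250:300,2]))
    hsv=cv2.cvtColor(im,cv2.COLOR_RGB2HSV)
    fl=np.isfinite(P).all(-1)
    X,Y,Z=P[...,0],P[...,1],P[...,2]
    for n,s in (('L',1),('R',-1)):
        for zl,zh in ((40,85),(135,175)):
            q=fl&(abs(X-440)<130)&(abs(Y-s*150)<120)&(Z>zl)&(Z<zh)&~((hsv[...,0]>133)&(hsv[...,1]>80)&(hsv[...,0]<160))
            q&=~((hsv[...,0]>45)&(hsv[...,0]<90)&(hsv[...,1]>80))
            pts=P[q]
            r=cv2.minAreaRect(pts[:,:2].astype(np.float32))
            print(n,zl,len(pts),np.median(pts,0).round(1),'rect',np.round(r[0],1),np.round(r[1],1),round(r[2],1))
    # tape
    g=fl&(im.max(-1)<45)&(abs(Z)<15)&(abs(Y)<330)&(X>430)&(X<720)
    n,l,st,ce=cv2.connectedComponentsWithStats(g.astype(np.uint8))
    for i in range(1,n):
        if st[i,4]>60:
            p=P[l==i];r=cv2.minAreaRect(p[:,:2].astype(np.float32));print('tape',st[i],np.round(r[0],1),np.round(r[1],1),round(r[2],1),np.median(p[:,2]))
E
```

```text
top bench z -0.6584482701543948
L 40 821 [533.4 171.5  45.5] rect [535.8 168.5] [150.2  72.2] 87.5
L 135 172 [565.3 160.6 155.2] rect [562.3 167.3] [142.4  20.9] 87.3
R 40 1146 [ 504.1 -119.7   44.9] rect [ 520.6 -118.7] [149.6 133.5] 77.4
R 135 299 [ 523.2 -123.3  155.2] rect [ 523.5 -119.8] [142.1  34.5] 77.6
tape [194 180 174  11 815] [701.    7.7] [549.3  22.6] 86.8 0.0726152308559449
scene bench z 41.13897344641214
L 40 452 [542.2 171.   57.9] rect [536.1 165.3] [152.8  77.2] 85.9
L 135 87 [565.5 134.1 152.5] rect [558.7 164.2] [144.3  21.9] 90.0
R 40 906 [ 522.  -130.9   59. ] rect [ 517.8 -122.5] [150.6 133.8] 78.4
R 135 249 [ 526.1 -123.7  152.8] rect [ 525.7 -123.2] [142.5  33.5] 76.4
tape [304 213  57  31 354] [706.2 172.8] [222.7  27.2] 88.6 -1.8837913639857788
tape [206 260  47  27 294] [ 686.6 -194.6] [159.7  29.6] 87.5 -1.2661366583839708
```

```bash
python3 - <<'E'
import cv2,numpy as np
a=cv2.imread('pics/top0.png')[140:280,180:440]
cv2.imwrite('pics/crop.png',cv2.resize(a,None,fx=3,fy=3,interpolation=cv2.INTER_CUBIC))
E
```

```text
(no output)
```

View pics/crop.png

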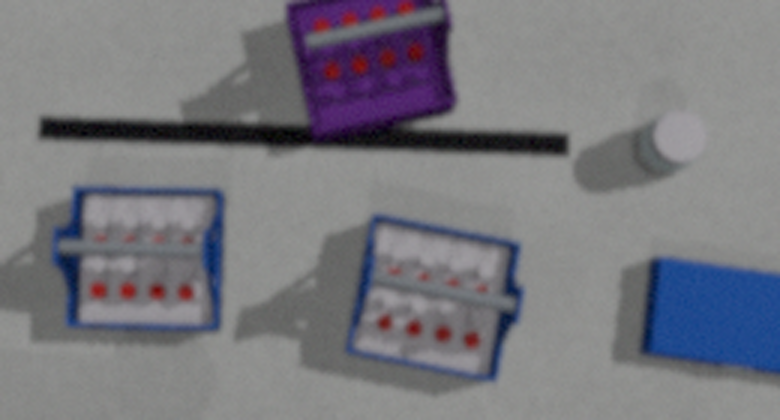

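The crop confirms that the two blue carriers are the targets. The purple one overlaps the tape between them. I'll refine the left pose with a wider window.

```bash
python3 - <<'E'
from h import *
for c in ['top','scene']:
    im=np.load(c+'_i.npy');d=np.load(c+'_d.npy');P=cloud(c,d)
    hsv=cv2.cvtColor(im,cv2.COLOR_RGB2HSV).astype(int)
    fl=np.isfinite(P).all(-1)
    X,Y,Z=P[...,0],P[...,1],P[...,2]
    pur=(hsv[...,0]>133)&(hsv[...,0]<165)&(hsv[...,1]>80)
    gr=(hsv[...,0]>45)&(hsv[...,0]<90)&(hsv[...,1]>80)
    for n,(a,b) in dict(L=(555,165),R=(522,-122)).items():
        for zl,zh in ((20,70),(143,175)):
            q=fl&(abs(X-a)<105)&(abs(Y-b)<105)&(Z>zl)&(Z<zh)&~pur&~gr
            pts=P[q].astype(np.float32);r=cv2.minAreaRect(pts[:,:2])
            w=np.linalg.svd((pts-pts.mean(0))[:,:2],full_matrices=False)[2][0]
            print(c,n,zl,len(pts),'rect',np.round(r[0],1),np.round(r[1],1),round(r[2],1),'zmax',pts[:,2].max().round(1),'pca',w.round(3))
    for n,q in dict(purple=pur&(Z<85)&(Z>20),green=gr&(Y>200)&(Z>20),cyan=fl&(Z>20)&(Z<95)&(Y<-200)&(Y>-380)&(X>560)&(X<760),box=fl&(Z>20)&(Z<60)&(Y<-220)&(X<620)&(X>420)).items():
        pts=P[q&fl&(X>300)&(X<900)].astype(np.float32);r=cv2.minAreaRect(pts[:,:2]);print(n,len(pts),np.round(r[0],1),np.round(r[1],1),round(r[2],1))
E
```

```text
Traceback (most recent call last):
cv2.error: OpenCV(4.12.0) /io/opencv/modules/imgproc/src/convhull.cpp:143: error: (-215:Assertion failed) total >= 0 && (depth == CV_32F || depth == CV_32S) in function 'convexHull'
```

```bash
cat > m.py <<'E'
from h import *
mar=lambda p: cv2.minAreaRect(np.ascontiguousarray(p[:,:2],dtype=np.float32))
for c in ['top','scene']:
    im=np.load(c+'_i.npy');d=np.load(c+'_d.npy');P=cloud(c,d)
    hsv=cv2.cvtColor(im,cv2.COLOR_RGB2HSV).astype(int)
    fl=np.isfinite(P).all(-1)
    X,Y,Z=P[...,0],P[...,1],P[...,2]
    pur=(hsv[...,0]>133)&(hsv[...,0]<165)&(hsv[...,1]>80)
    gr=(hsv[...,0]>45)&(hsv[...,0]<90)&(hsv[...,1]>80)
    for n,(a,b) in dict(L=(555,165),R=(522,-122)).items():
        for zl,zh in ((20,70),(143,175)):
            q=fl&(abs(X-a)<105)&(abs(Y-b)<105)&(Z>zl)&(Z<zh)&~pur&~gr
            pts=P[q];r=mar(pts)
            w=np.linalg.svd((pts-pts.mean(0))[:,:2],full_matrices=False)[2][0]
            print(c,n,zl,len(pts),'rect',np.round(r[0],1),np.round(r[1],1),round(r[2],1),'zmax',pts[:,2].max().round(1),'pca',w.round(3))
    for n,q in dict(purple=pur&(Z<85)&(Z>20),green=gr&(Y>200)&(Z>20),jar=(Z>20)&(Z<95)&(Y<-200)&(Y>-380)&(X>560)&(X<760),box=(Z>20)&(Z<60)&(Y<-220)&(X<620)&(X>420)).items():
        pts=P[q&fl&(X>300)&(X<900)];r=mar(pts);print(n,len(pts),np.round(r[0],1),np.round(r[1],1),round(r[2],1))
E
python3 m.py
```

```text
top L 20 1937 rect [570.3 166.9] [150.3 141.2] 87.5 zmax 70.0 pca [-0.987  0.163]
top L 143 297 rect [569.4 167. ] [142.4  34.9] 87.2 zmax 164.7 pca [-0.044 -0.999]
top R 20 1909 rect [ 523.7 -119.4] [149.6 139.9] 77.4 zmax 70.0 pca [-0.962  0.275]
top R 143 295 rect [ 523.3 -119.8] [142.2  33.5] 77.4 zmax 166.0 pca [0.222 0.975]
purple 1695 [772.3 -63.2] [139.1 147.1] 11.3
green 317 [552.5 377.8] [53.3 66.2] 70.4
jar 368 [ 600.3 -313.6] [106.4 223.8] 39.8
box 2023 [ 496.2 -429.1] [180.9 102.2] 80.3
scene L 20 1585 rect [569.9 164.4] [155.  147.8] 87.5 zmax 70.0 pca [-0.072 -0.997]
scene L 143 223 rect [569.8 163.4] [145.3  36.9] 87.0 zmax 164.0 pca [-0.048 -0.999]
scene R 20 1755 rect [ 524.4 -123.8] [150.1 147.7] 78.0 zmax 70.0 pca [ 0.898 -0.44 ]
scene R 143 235 rect [ 525.7 -123.2] [142.5  33.5] 76.4 zmax 163.8 pca [-0.224 -0.975]
purple 1819 [735.2   4.7] [176.8 348.1] 28.8
green 523 [568.8 373.1] [72.4 52.5] 48.2
jar 367 [ 634.  -290.3] [179.  147.2] 89.7
box 1769 [ 497.9 -433.2] [179.7 107.3] 80.8
```

Left carrier: centre (570,165.5), yaw −2.5°. Right carrier: (524,−121), yaw −12.7°. Tape: x≈697+0.053·y, yaw −3°. The rim sizes (150×140) and bar height check out. I'll hover over the left bar, with the tool's y along the carrier's x.

Request:
play_rows(rows=[-50,-24,0,0,0,0.135,30,-101,-48,0,0,0,0.27,30,-152,-72,0,0,0,0.404,30,-202,-96,0,0,0,0.539,30,-253,-120,0,0,0,0.673,30,-304,-144,0,0,0,0.808,30,-354,-168,0,0,0,0.943,30,-405,-192,0,0,0,1.078,30,-455,-216,0,0,0,1.212,30,-506,-240,0,0,0,1.347,30])

```text
time_s: 1.65
tool_pos: [571.2, 163.6, 304.0]
tool_rot: [[0.048, 0.999, 0.0], [0.999, -0.048, 0.0], [0.0, 0.0, -1.0]]
force: [0.2, 0.9, 0.5]
finger_gap: 0.35
gripper_force: 0.0
```

Request:
play_rows(rows=[0,0,0,0,0,0,28,0,0,0,0,0,0,28])

```text
time_s: 1.9
tool_pos: [569.6, 165.3, 303.7]
tool_rot: [[0.043, 0.999, -0.001], [0.999, -0.043, 0.0], [0.0, -0.001, -1.0]]
force: [0.2, 1.4, -0.9]
finger_gap: 0.325
gripper_force: 0.0
```

```bash
cat > w.py <<'E'
from h import *
import sys
o=robot.get_obs();K=robot.get_calibration('wrist')
im,d=robot.camera('wrist');cv2.imwrite('pics/'+sys.argv[1],im[:,:,::-1])
print('t',o['time_s'],'pos',o['tool_pos'].round(1),'R',o['tool_rot'].round(3).tolist(),'gap',o['finger_gap'],'q',o['joints'].round(1),'F',o['force'].round(1))
P=cloud('wrist',d,K);a,b=float(sys.argv[2]),float(sys.argv[3])
q=np.isfinite(P).all(-1)&(abs(P[...,0]-a)<40)&(abs(P[...,1]-b)<100)&(P[...,2]>145)&(P[...,2]<175)
p=P[q];print(len(p))
if len(p)>5:
    r=cv2.minAreaRect(np.ascontiguousarray(p[:,:2],dtype=np.float32));print('bar',r,np.median(p,0),p[:,2].max())
    w=np.linalg.svd((p-p.mean(0))[:,:2],full_matrices=False)[2][0];print(p.mean(0),w)
E
python3 w.py w1.png 570 165
```

```text
t 1.9 pos [569.6 165.3 303.7] R [[0.043, 0.999, -0.001], [0.999, -0.043, 0.0], [0.0, -0.001, -1.0]] gap 0.32501254464410556 q [ 4.7 26.2 67.1  0.  86.7  7.2] F [ 0.2  1.4 -0.9]
4610
bar ((569.9776000976562, 166.70628356933594), (141.87266540527344, 35.95316696166992), 87.4358901977539) [570.20610568 173.00097357 156.68490921] 163.32725033696548
[570.02247232 169.5446331  156.36911569] [-0.04328856 -0.99906261]
```

View pics/w1.png

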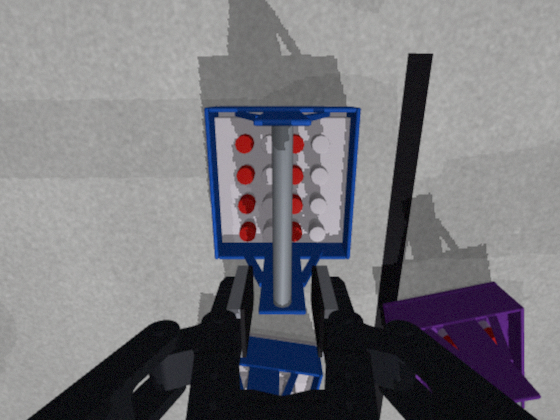

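The wrist view shows the steel bar (282,210) centred between the fingers. I'll descend so they straddle it.

Request:
play_rows(rows=[0,0,15,0,0,0,28,0,0,30,0,0,0,28,0,0,45,0,0,0,28,0,0,60,0,0,0,28,0,0,75,0,0,0,28,0,0,87,0,0,0,28,0,0,96,0,0,0,28,0,0,102,0,0,0,26,0,0,103,0,0,0,24,0,0,103,0,0,0,22])

```text
time_s: 3.2
tool_pos: [570.1, 165.1, 201.2]
tool_rot: [[0.044, 0.999, 0.001], [0.999, -0.044, 0.0], [0.0, 0.001, -1.0]]
force: [1.4, 0.7, -1.0]
finger_gap: 0.258
gripper_force: 0.0
```

```bash
python3 - <<'E'
import numpy as np
for f in range(0,91,4):
    a=np.radians(f);c,s=np.cos(a),np.sin(a);print(f,round(70*c-150*s-70,1),round(-(70*s+150*c-150),1))
E
```

```text
0 0.0 -0.0
4 -10.6 -4.5
8 -21.6 -8.3
12 -32.7 -11.3
16 -44.1 -13.5
20 -55.5 -14.9
24 -67.1 -15.5
28 -78.6 -15.3
32 -90.1 -14.3
36 -101.5 -12.5
40 -112.8 -9.9
44 -123.8 -6.5
48 -134.6 -2.4
52 -145.1 2.5
56 -155.2 8.1
60 -164.9 14.4
64 -174.1 21.3
68 -182.9 28.9
72 -191.0 37.1
76 -198.6 45.8
80 -205.6 55.0
84 -211.9 64.7
88 -217.5 74.8
```

Request:
play_rows(rows=[0,-5,-2,0,0,0,22,0,-11,-4.5,0,0,0,22,0,-21.6,-8.3,0,0,0,22,0,-32.7,-11.3,0,0,0,22,0,-44.1,-13.5,0,0,0,22,0,-55.5,-14.9,0,0,0,22,0,-67.1,-15.5,0,0,0,22,0,-78.6,-15.3,0,0,0,22,0,-90.1,-14.3,0,0,0,22,0,-101.5,-12.5,0,0,0,22])

```text
time_s: 4.45
tool_pos: [467.7, 169.5, 213.2]
tool_rot: [[0.044, 0.999, -0.001], [0.999, -0.044, -0.0], [-0.0, -0.001, -1.0]]
force: [2.0, -1.2, 1.0]
finger_gap: 0.263
gripper_force: 0.7
```

Request:
play_rows(rows=[0,-11.3,2.6,0,0,0,22,0,-22.3,6,0,0,0,22,0,-33.1,10.1,0,0,0,22,0,-43.6,15,0,0,0,22,0,-53.7,20.6,0,0,0,22,0,-63.4,26.9,0,0,0,22,0,-72.6,33.8,0,0,0,22,0,-79.4,39.4,0,0,0,22,0,-84,44,0,0,0,22,0,-88,48,0,0,0,22])

```text
time_s: 5.7
tool_pos: [380.5, 173.4, 165.1]
tool_rot: [[0.044, 0.999, -0.0], [0.999, -0.044, -0.0], [-0.0, -0.0, -1.0]]
force: [0.3, 0.2, -0.3]
finger_gap: 0.259
gripper_force: 0.0
```

Request:
play_rows(rows=[0,-4,4,0,0,0,22,0,-8,9,0,0,0,22,0,-12,14,0,0,0,22,0,-16,19,0,0,0,22,0,-19,24,0,0,0,22,0,-20,25,0,0,0,22,0,-20,25,0,0,0,22,0,-20,25,0,0,0,22])

```text
time_s: 6.7
tool_pos: [360.6, 174.3, 140.5]
tool_rot: [[0.044, 0.999, -0.0], [0.999, -0.044, -0.0], [-0.0, -0.0, -1.0]]
force: [-2.3, -0.1, 0.7]
finger_gap: 0.256
gripper_force: 1.0
```

```bash
cat > s.py <<'E'
from h import *
import sys
o=robot.get_obs();print(o['tool_pos'].round(1),o['force'].round(1))
im,d=robot.camera('scene');P=cloud('scene',d)
a,b,c,e=map(int,sys.argv[2:6])
cv2.imwrite('pics/'+sys.argv[1],cv2.resize(im[b:e,a:c,::-1],None,fx=3,fy=3))
x0,y0=map(float,sys.argv[6:8])
# underside plane: white pixels near pivot
hsv=cv2.cvtColor(im,cv2.COLOR_RGB2HSV)
q=np.isfinite(P).all(-1)&(abs(P[...,0]-x0)<60)&(abs(P[...,1]-y0)<60)&(P[...,2]>30)&(P[...,2]<115)
p=P[q];c0=p.mean(0);n=np.linalg.svd(p-c0,full_matrices=False)[2][2];n*=np.sign(n[0])
print(len(p),c0.round(1),'n',n.round(3),'tip',np.degrees(np.arccos(np.clip(-n[2],-1,1))),'dark frac',(im[q].max(-1)<60).mean())
E
python3 s.py s1.png 230 120 410 260 503 165
```

```text
[360.6 174.3 140.5] [-2.3 -0.1  0.7]
428 [500.1 163.7  73.3] n [ 0.995 -0.045 -0.088] tip 84.93390756657905 dark frac 0.46261682242990654
```

View pics/s1.png

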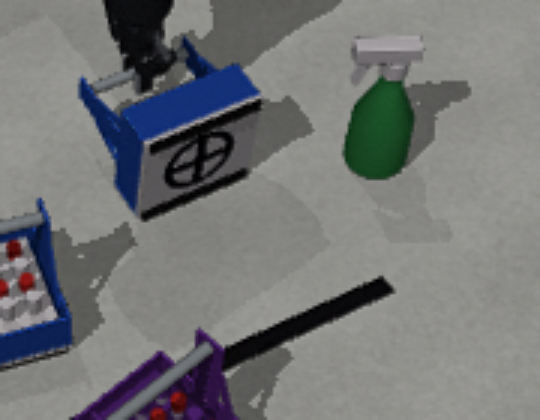

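The left carrier stands at 85° and its underside shows the ring and cross at crop (200,158), so the left one is stamped. Easing it back.

Request:
play_rows(rows=[0,0,0,0,0,0,22,0,5,-7,0,0,0,22,0,11,-14.7,0,0,0,22,0,15,-19,0,0,0,22,0,18.5,-23.4,0,0,0,22,0,22.5,-27.5,0,0,0,22,0,26.6,-31.6,0,0,0,22,0,31,-35.5,0,0,0,22,0,35.4,-39.2,0,0,0,22,0,44.6,-46.1,0,0,0,22])

```text
time_s: 8.0
tool_pos: [406.1, 172.3, 187.0]
tool_rot: [[0.044, 0.999, 0.001], [0.999, -0.044, 0.0], [0.0, 0.001, -1.0]]
force: [1.6, 0.1, -0.4]
finger_gap: 0.26
gripper_force: 0.7
```

Request:
play_rows(rows=[0,9.7,-6.3,0,0,0,22,0,19.8,-11.9,0,0,0,22,0,30.3,-16.8,0,0,0,22,0,41.1,-20.9,0,0,0,22,0,52.1,-24.3,0,0,0,22,0,63.4,-26.9,0,0,0,22,0,74.8,-28.7,0,0,0,22,0,86.3,-29.7,0,0,0,22,0,97.8,-29.9,0,0,0,22,0,109.4,-29.3,0,0,0,22])

```text
time_s: 9.25
tool_pos: [515.3, 167.4, 215.7]
tool_rot: [[0.044, 0.999, -0.0], [0.999, -0.044, -0.0], [-0.0, -0.0, -1.0]]
force: [1.9, 0.4, -0.7]
finger_gap: 0.26
gripper_force: 0.9
```

Request:
play_rows(rows=[0,9,1,0,0,0,22,0,18,2.8,0,0,0,22,0,26,4.4,0,0,0,22,0,33,6.5,0,0,0,22,0,38,8,0,0,0,22,0,43,9.7,0,0,0,22,0,47,11.3,0,0,0,22,0,51,13,0,0,0,22,0,54,14.2,0,0,0,22,0,55.5,15,0,0,0,22])

```text
time_s: 10.5
tool_pos: [570.0, 165.1, 200.8]
tool_rot: [[0.044, 0.999, -0.0], [0.999, -0.044, 0.0], [-0.0, -0.0, -1.0]]
force: [0.2, 0.2, -0.2]
finger_gap: 0.258
gripper_force: 0.0
```

Request:
play_rows(rows=[0,0,0,0,0,0,28,0,0,-5,0,0,0,28,0,0,-15,0,0,0,28,0,0,-30,0,0,0,28,0,0,-50,0,0,0,28,0,0,-75,0,0,0,28,0,0,-100,0,0,0,28,0,0,-103,0,0,0,28])

```text
time_s: 11.5
tool_pos: [570.2, 165.1, 306.3]
tool_rot: [[0.044, 0.999, 0.004], [0.999, -0.044, 0.0], [0.001, 0.004, -1.0]]
force: [0.0, 0.0, 0.1]
finger_gap: 0.325
gripper_force: 0.0
```

Request:
play_rows(rows=[-25,-3,0,0,0,0.018,28,-60,-7,0,0,0,0.036,28,-100,-11,0,0,0,0.06,28,-140,-16,0,0,0,0.085,28,-180,-21,0,0,0,0.11,28,-220,-25,0,0,0,0.135,28,-255,-29,0,0,0,0.158,28,-277,-32,0,0,0,0.17,28,-288,-33,0,0,0,0.178,28,-288,-33,0,0,0,0.178,28])

```text
time_s: 12.75
tool_pos: [524.3, -121.3, 303.5]
tool_rot: [[0.221, 0.975, -0.001], [0.975, -0.221, 0.0], [0.0, -0.001, -1.0]]
force: [-0.1, 0.4, -0.1]
finger_gap: 0.325
gripper_force: 0.0
```

Request:
play_rows(rows=[0,0,0,0,0,0,28])

```text
time_s: 12.88
tool_pos: [524.4, -120.5, 303.7]
tool_rot: [[0.219, 0.976, -0.0], [0.976, -0.219, 0.0], [0.0, -0.0, -1.0]]
force: [-0.4, 0.7, -0.1]
finger_gap: 0.327
gripper_force: 0.0
```

```bash
python3 w.py w2.png 524 -121; python3 - <<'E'
from h import *
for c in ['top']:
    im,d=robot.camera(c);np.save(c+'_i.npy',im);np.save(c+'_d.npy',d)
E
sed -i "s/\['top','scene'\]/['top']/" m.py; python3 m.py | grep ' L '
```

```text
t 12.875 pos [ 524.4 -120.5  303.7] R [[0.219, 0.976, -0.0], [0.976, -0.219, 0.0], [0.0, -0.0, -1.0]] gap 0.3273544813134634 q [-25.6  20.6  76.2   0.   83.2 -12.9] F [-0.4  0.7 -0.1]
4615
bar ((523.77685546875, -120.42533874511719), (142.58494567871094, 35.95558166503906), 77.43546295166016) [ 525.19585652 -114.08758691  156.68280519] 163.5171587122157
[ 524.52035459 -117.62337755  156.44464321] [-0.21924209 -0.97567049]
top L 20 1919 rect [570.4 167. ] [150.9 140.5] 87.1 zmax 70.0 pca [-0.987  0.162]
top L 143 294 rect [569.9 167. ] [142.3  33.8] 87.6 zmax 165.2 pca [-0.046 -0.999]
```

The left carrier is unmoved and the right bar is centred (0.6 mm off). Same sequence on the right one.

Request:
play_rows(rows=[0,-0.5,15,0,0,0,28,0,-0.5,30,0,0,0,28,0,-0.5,45,0,0,0,28,0,-0.5,60,0,0,0,28,0,-0.5,75,0,0,0,28,0,-0.5,87,0,0,0,28,0,-0.5,96,0,0,0,28,0,-0.5,102,0,0,0,26,0,-0.5,103,0,0,0,24,0,-0.5,103,0,0,0,22])

```text
time_s: 14.22
tool_pos: [524.0, -121.2, 201.1]
tool_rot: [[0.22, 0.975, 0.001], [0.975, -0.22, -0.0], [-0.0, 0.001, -1.0]]
force: [-0.6, -0.1, -0.1]
finger_gap: 0.261
gripper_force: 0.0
```

Request:
play_rows(rows=[0,-5,-2,0,0,0,22,0,-11,-4.5,0,0,0,22,0,-21.6,-8.3,0,0,0,22,0,-32.7,-11.3,0,0,0,22,0,-44.1,-13.5,0,0,0,22,0,-55.5,-14.9,0,0,0,22,0,-67.1,-15.5,0,0,0,22,0,-78.6,-15.3,0,0,0,22,0,-90.1,-14.3,0,0,0,22,0,-101.5,-12.5,0,0,0,22])

```text
time_s: 15.48
tool_pos: [424.0, -98.5, 213.1]
tool_rot: [[0.22, 0.975, -0.001], [0.975, -0.22, 0.0], [0.0, -0.001, -1.0]]
force: [2.3, -0.7, 1.0]
finger_gap: 0.259
gripper_force: 0.8
```

Request:
play_rows(rows=[0,-11.3,2.6,0,0,0,22,0,-22.3,6,0,0,0,22,0,-33.1,10.1,0,0,0,22,0,-43.6,15,0,0,0,22,0,-53.7,20.6,0,0,0,22,0,-63.4,26.9,0,0,0,22,0,-72.6,33.8,0,0,0,22,0,-79.4,39.4,0,0,0,22,0,-84,44,0,0,0,22,0,-88,48,0,0,0,22])

```text
time_s: 16.73
tool_pos: [338.8, -79.4, 165.0]
tool_rot: [[0.22, 0.975, -0.0], [0.975, -0.22, -0.0], [-0.0, -0.0, -1.0]]
force: [-1.0, -0.3, -0.0]
finger_gap: 0.257
gripper_force: 0.0
```

Request:
play_rows(rows=[0,-4,4,0,0,0,22,0,-8,9,0,0,0,22,0,-12,14,0,0,0,22,0,-16,19,0,0,0,22,0,-19,24,0,0,0,22,0,-20,25,0,0,0,22,0,-20,25,0,0,0,22,0,-20,25,0,0,0,22])

```text
time_s: 17.73
tool_pos: [319.4, -74.9, 140.4]
tool_rot: [[0.22, 0.975, -0.0], [0.975, -0.22, 0.0], [0.0, -0.0, -1.0]]
force: [-2.1, 0.1, 0.1]
finger_gap: 0.254
gripper_force: 1.0
```

```bash
python3 s.py s2.png 150 150 330 290 455 -106
```

```text
[319.4 -74.9 140.4] [-2.1  0.1  0.1]
543 [ 455.7 -106.4   73. ] n [ 0.971 -0.22  -0.089] tip 84.87213113054257 dark frac 0.007366482504604052
```

The right carrier is at 85° and its underside is plain (dark fraction 0.7% against 46% for the left). Easing it back.

Request:
play_rows(rows=[0,0,0,0,0,0,22,0,5,-7,0,0,0,22,0,11,-14.7,0,0,0,22,0,15,-19,0,0,0,22,0,18.5,-23.4,0,0,0,22,0,22.5,-27.5,0,0,0,22,0,26.6,-31.6,0,0,0,22,0,31,-35.5,0,0,0,22,0,35.4,-39.2,0,0,0,22,0,44.6,-46.1,0,0,0,22])

```text
time_s: 19.02
tool_pos: [363.8, -85.1, 186.9]
tool_rot: [[0.22, 0.975, 0.001], [0.975, -0.22, -0.0], [-0.0, 0.001, -1.0]]
force: [1.2, -0.2, -1.0]
finger_gap: 0.259
gripper_force: 0.7
```

Request:
play_rows(rows=[0,9.7,-6.3,0,0,0,22,0,19.8,-11.9,0,0,0,22,0,30.3,-16.8,0,0,0,22,0,41.1,-20.9,0,0,0,22,0,52.1,-24.3,0,0,0,22,0,63.4,-26.9,0,0,0,22,0,74.8,-28.7,0,0,0,22,0,86.3,-29.7,0,0,0,22,0,97.8,-29.9,0,0,0,22,0,109.4,-29.3,0,0,0,22])

```text
time_s: 20.27
tool_pos: [470.5, -109.1, 215.6]
tool_rot: [[0.22, 0.975, -0.0], [0.975, -0.22, 0.0], [0.0, -0.0, -1.0]]
force: [0.9, -0.9, -1.9]
finger_gap: 0.259
gripper_force: 1.0
```

Request:
play_rows(rows=[0,9,1,0,0,0,22,0,18,2.8,0,0,0,22,0,26,4.4,0,0,0,22,0,33,6.5,0,0,0,22,0,38,8,0,0,0,22,0,43,9.7,0,0,0,22,0,47,11.3,0,0,0,22,0,51,13,0,0,0,22,0,54,14.2,0,0,0,22,0,55.5,15,0,0,0,22])

```text
time_s: 21.52
tool_pos: [523.8, -121.1, 200.7]
tool_rot: [[0.22, 0.975, -0.001], [0.975, -0.22, 0.0], [0.0, -0.001, -1.0]]
force: [-0.3, 0.3, 0.0]
finger_gap: 0.257
gripper_force: 0.0
```

Request:
play_rows(rows=[0,0,0,0,0,0,28,0,0,-5,0,0,0,28,0,0,-15,0,0,0,28,0,0,-30,0,0,0,28,0,0,-50,0,0,0,28,0,0,-75,0,0,0,28,0,0,-100,0,0,0,28,0,0,-103,0,0,0,28])

```text
time_s: 22.52
tool_pos: [524.1, -121.2, 305.7]
tool_rot: [[0.22, 0.975, 0.004], [0.975, -0.22, -0.002], [-0.001, 0.004, -1.0]]
force: [-0.4, -0.6, -0.1]
finger_gap: 0.328
gripper_force: 0.0
```

Both are down. The left (stamped) carrier needs about 67 mm of push. I'll turn the tool so both fingers sit side by side against the near wall, and place it behind that wall.

Request:
play_rows(rows=[15,-7,0,0,0,0.09,40,50,-24,0,0,0,0.25,70,85,-40,0,0,0,0.42,70,120,-57,0,0,0,0.6,70,155,-73,0,0,0,0.78,70,190,-90,0,0,0,0.96,70,222,-105,0,0,0,1.13,70,250,-118,0,0,0,1.28,70,266,-125,0,0,0,1.37,70,271,-128,0,0,0,1.396,70])

```text
time_s: 23.78
tool_pos: [458.0, 172.4, 303.0]
tool_rot: [[0.999, -0.047, -0.001], [-0.047, -0.999, -0.0], [-0.001, 0.0, -1.0]]
force: [0.0, -0.9, 1.4]
finger_gap: 0.819
gripper_force: 0.0
```

Request:
play_rows(rows=[0,0,0,0,0,0,70,0,0,0,0,0,0,70])

```text
time_s: 24.02
tool_pos: [458.6, 171.1, 303.4]
tool_rot: [[0.999, -0.047, -0.001], [-0.047, -0.999, -0.0], [-0.001, 0.0, -1.0]]
force: [-0.2, -0.2, 0.9]
finger_gap: 0.822
gripper_force: 0.0
```

```bash
python3 - <<'E'
from h import *
o=robot.get_obs();print(o['tool_pos'],o['tool_rot'].round(3).tolist(),o['joints'],o['finger_gap'])
for c in ['top']:
    im,d=robot.camera(c);np.save(c+'_i.npy',im);np.save(c+'_d.npy',d)
E
python3 m.py | grep -E ' L | R '
python3 w.py w3.png 570 166
python3 - <<'E'
from h import *
im,d=robot.camera('wrist');P=cloud('wrist',d)
X,Y,Z=[P[...,i] for i in range(3)]
g=np.isfinite(P).all(-1)&(im.max(-1)<45)&(abs(Z)<8)&(X>650)&(X<760)&(Y>60)&(Y<320)
p=P[g];k=np.polyfit(p[:,1],p[:,0],1);print('tape',len(p),k,np.polyval(k,166),p[:,1].min(),p[:,1].max(),(p[:,0]-np.polyval(k,p[:,1])).std())
E
```

```text
[458.64996675 171.13313273 303.41061733] [[0.999, -0.047, -0.001], [-0.047, -0.999, -0.0], [-0.001, 0.0, -1.0]] [ 6.57605590e+00  1.57683790e+01  8.35908485e+01 -5.75170073e-03
  8.06734742e+01  9.92674387e+01] 0.8219232242673354
top L 20 1627 rect [570.7 167. ] [150.6 139.4] 87.2 zmax 70.0 pca [-0.661 -0.75 ]
top L 143 295 rect [570.1 166.8] [142.   33.5] 87.5 zmax 162.9 pca [-0.047 -0.999]
top R 20 1918 rect [ 524.9 -120.2] [150.5 140.7] 77.2 zmax 70.0 pca [-0.992  0.122]
top R 143 296 rect [ 523.  -119.7] [142.2  33.2] 77.4 zmax 167.3 pca [0.22  0.975]
t 24.075 pos [458.7 171.1 303.5] R [[0.999, -0.047, -0.0], [-0.047, -0.999, -0.0], [-0.0, 0.0, -1.0]] gap 0.8153435760154789 q [ 6.6 15.8 83.6 -0.  80.7 99.3] F [-0.3 -1.2  0.1]
7504
bar ((571.0158081054688, 166.60345458984375), (142.1220245361328, 35.544578552246094), 87.51620483398438) [570.61374262 167.29554134 156.72148848] 163.88695488395172
[570.82084346 166.9071415  156.50566714] [0.04398427 0.99903222]Traceback (most recent call last):
  File "<stdin>", line 5, in <module>
    raise TypeError("expected non-empty vector for x")
TypeError: expected non-empty vector for x
```

Request:
play_rows(rows=[0,0,15,0,0,0,70,0,0,40,0,0,0,70,0,0,68,0,0,0,70,0,0,96,0,0,0,70,0,0,124,0,0,0,70,0,0,150,0,0,0,70,0,0,174,0,0,0,70,0,0,192,0,0,0,70,0,0,202,0,0,0,70,0,0,205,0,0,0,70])

```text
time_s: 25.42
tool_pos: [458.8, 171.3, 98.5]
tool_rot: [[0.999, -0.047, -0.0], [-0.047, -0.999, -0.0], [-0.0, 0.0, -1.0]]
force: [0.9, -1.0, -0.5]
finger_gap: 0.82
gripper_force: 0.0
```

```bash
python3 - <<'E'
from h import *
for c in ['top','scene']:
    im=np.load(c+'_i.npy');d=np.load(c+'_d.npy');P=cloud(c,d)
    X,Y,Z=[P[...,i] for i in range(3)]
    g=np.isfinite(P).all(-1)&(im.max(-1)<45)&(abs(Z)<15)&(X>670)&(X<740)&(Y>70)&(Y<320)
    p=P[g];k=np.polyfit(p[:,1],p[:,0],1);print(c,len(p),k,np.polyval(k,166),p[:,1].min(),p[:,1].max(),p[:,2].mean())
E
```

```text
top 317 [4.91699681e-02 6.98970233e+02] 707.1324472465127 71.63072312921359 282.14863229703985 0.3468207443913812
scene 359 [4.96750096e-02 6.99247088e+02] 707.4931392369899 70.50580258671289 283.82107102382975 -1.9872989595184813
```

Request:
play_rows(rows=[5,0,0,0,0,0,70,10,0,0,0,0,0,70,15,0,0,0,0,0,70,19,0,0,0,0,0,70,22,0,0,0,0,0,70,25,0,0,0,0,0,70,28,0,0,0,0,0,70,31,0,0,0,0,0,70,34,0,0,0,0,0,70,37,0,0,0,0,0,70])

```text
time_s: 26.68
tool_pos: [493.4, 169.9, 98.6]
tool_rot: [[0.999, -0.047, -0.006], [-0.047, -0.999, -0.0], [-0.006, 0.0, -1.0]]
force: [-10.5, 0.5, 8.6]
finger_gap: 0.821
gripper_force: 5.4
```

```bash
python3 - <<'E'
from h import *
o=robot.get_obs();print(o['tool_pos'],o['force'],o['moment'],o['finger_gap'],o['gripper_force'])
for c in ['top','scene']:
    im,d=robot.camera(c);np.save(c+'_i.npy',im);np.save(c+'_d.npy',d)
cv2.imwrite('pics/p1.png',cv2.resize(im[120:260,230:410,::-1],None,fx=3,fy=3))
E
python3 m.py | grep -E ' L '
```

```text
[493.42562544 169.88343811  98.60804781] [-10.48518534   0.49516062   8.64958897] [ 0.11552779  1.45250249 -0.03032301] 0.8209138668688805 5.427584499120712
top L 20 1224 rect [575.2 166.5] [150.7 138.5] 86.8 zmax 70.0 pca [-0.47  -0.883]
top L 143 297 rect [573.8 166. ] [141.   35.9] 87.7 zmax 166.2 pca [-0.05  -0.999]
```

View pics/p1.png

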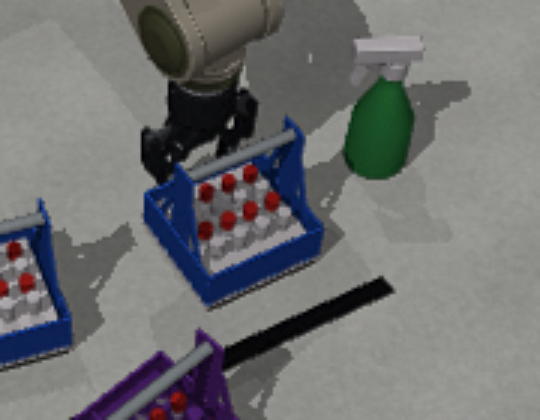

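The carrier stands flat and has begun to slide about 4 mm, with both fingers on the near wall. I'll continue gently.

Request:
play_rows(rows=[2,0,0,0,0,0,70,4,0,0,0,0,0,70,6,0,0,0,0,0,70,8,0,0,0,0,0,70])

```text
time_s: 27.28
tool_pos: [501.5, 169.5, 98.6]
tool_rot: [[0.999, -0.047, -0.006], [-0.047, -0.999, -0.0], [-0.006, 0.0, -1.0]]
force: [-11.1, 0.6, 7.0]
finger_gap: 0.82
gripper_force: 5.4
```

Request:
play_rows(rows=[3,0,0,0,0,0,70,6,0,0,0,0,0,70,9,0,0,0,0,0,70,12,0,0,0,0,0,70,15,0,0,0,0,0,70,18,0,0,0,0,0,70,21,0,0,0,0,0,70,24,0,0,0,0,0,70,27,0,0,0,0,0,70,30,0,0,0,0,0,70])

```text
time_s: 28.52
tool_pos: [531.7, 168.1, 98.6]
tool_rot: [[0.999, -0.047, -0.005], [-0.047, -0.999, -0.0], [-0.005, 0.0, -1.0]]
force: [-10.9, 0.2, 7.3]
finger_gap: 0.82
gripper_force: 5.2
```

```bash
python3 - <<'E'
from h import *
for c in ['top']:
    im,d=robot.camera(c);np.save(c+'_i.npy',im);np.save(c+'_d.npy',d)
E
sed -i 's/L=(555,165)/L=(610,165)/' m.py; python3 m.py | grep -E ' L '
```

```text
top L 20 1115 rect [612.9 164.3] [149.1 140.8] 87.3 zmax 70.0 pca [-0.499 -0.867]
top L 143 290 rect [611.7 164.9] [141.7  33.9] 87.3 zmax 164.3 pca [-0.047 -0.999]
```

Request:
play_rows(rows=[3,0,0,0,0,0,70,6,0,0,0,0,0,70,9,0,0,0,0,0,70,12,0,0,0,0,0,70,15,0,0,0,0,0,70,18,0,0,0,0,0,70,21,0,0,0,0,0,70,23,0,0,0,0,0,70,25,0,0,0,0,0,70,25,0,0,0,0,0,70])

```text
time_s: 29.82
tool_pos: [557.1, 166.9, 98.6]
tool_rot: [[0.999, -0.047, -0.004], [-0.047, -0.999, -0.0], [-0.004, 0.0, -1.0]]
force: [-7.5, 0.4, 6.0]
finger_gap: 0.82
gripper_force: 4.1
```

Request:
play_rows(rows=[-2,0,0,0,0,0,70,-5,0,0,0,0,0,70,-10,0,0,0,0,0,70,-18,0,0,0,0,0,70,-30,0,0,0,0,0,70,-42,0,0,0,0,0,70,-54,0,0,0,0,0,70,-64,0,0,0,0,0,70,-70,0,0,0,0,0,70,-70,0,0,0,0,0,70])

```text
time_s: 31.08
tool_pos: [488.5, 170.0, 98.8]
tool_rot: [[0.999, -0.047, 0.0], [-0.047, -0.999, 0.0], [0.0, -0.0, -1.0]]
force: [0.3, -0.6, 0.2]
finger_gap: 0.822
gripper_force: 0.0
```

```bash
python3 - <<'E'
from h import *
o=robot.get_obs();print(o['tool_pos'],o['force'],o['time_s'])
for c in ['top','scene']:
    im,d=robot.camera(c);np.save(c+'_i.npy',im);np.save(c+'_d.npy',d)
cv2.imwrite('pics/p2.png',cv2.resize(im[120:300,180:420,::-1],None,fx=3,fy=3))
E
sed -i "s/L=(610,165)/L=(637,165)/;s/\['top'\]/['top','scene']/" m.py; python3 m.py | grep -E ' L | R '
```

```text
[488.45681766 170.04064627  98.80861034] [ 0.27639426 -0.57001947  0.20516721] 31.075
top L 20 1910 rect [638.1 163.6] [150.4 141.1] 87.3 zmax 70.0 pca [-0.999  0.033]
top L 143 290 rect [637.9 163.4] [141.8  35.5] 87.6 zmax 166.3 pca [-0.056 -0.998]
top R 20 1915 rect [ 524.8 -120. ] [150.1 140.6] 77.2 zmax 70.0 pca [-0.988  0.152]
top R 143 296 rect [ 523.3 -119.9] [142.2  33.3] 77.4 zmax 164.7 pca [0.221 0.975]
scene L 20 1633 rect [638.3 158.7] [155.6 147.3] 87.4 zmax 70.0 pca [-0.128 -0.992]
scene L 143 224 rect [640.3 161.4] [145.4  38. ] 86.1 zmax 163.5 pca [-0.049 -0.999]
scene R 20 1750 rect [ 526.2 -123.7] [151.5 148.3] 78.2 zmax 70.0 pca [ 0.855 -0.518]
scene R 143 235 rect [ 527.3 -123.4] [142.3  38. ] 78.7 zmax 163.7 pca [-0.224 -0.975]
```

View pics/p2.png

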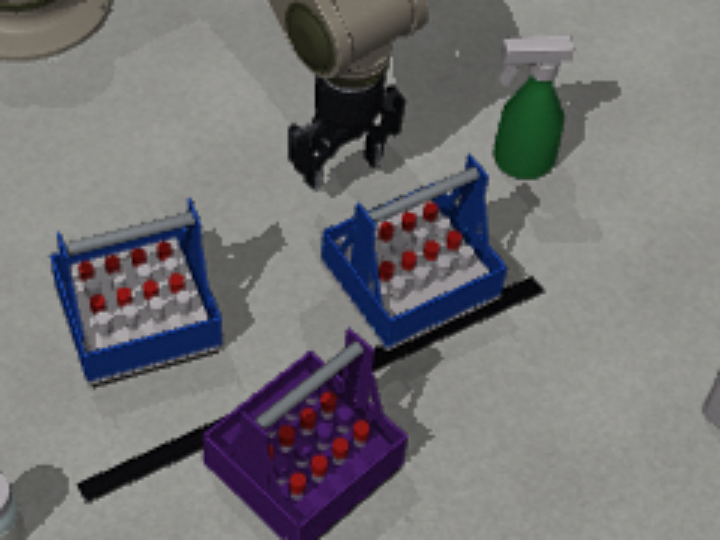

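The stamped carrier's far edge lies on the tape (offset about −69 mm, square within 1°). The other carrier stands in place, and the fingers are clear of everything.

```bash
python3 -c "
from plant import robot
print(robot.close_job())"
```

```text
the job is handed in; nothing more can be done
None
```

I tipped both carriers to about 85° and eased them back down, then pushed the stamped left one until its far edge was about 1 mm from the tape's centre line and square within about 1°; the right one is back where it stood, and the job is handed in (no verdict shown).

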